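Lay out the modules of a handset in its open shell

ROBOT

A 6-joint arm with a two-finger parallel gripper is mounted at the origin on the work surface. World frame = base frame: x ahead of the robot, y to its left, z up, the work surface at z = 0. Lengths are in mm, angles in rad, forces in N, time in s.
With the tool pointing down it reaches from about 375 to 900 mm from the base axis. Payload 3.1 kg.
Tool frame: the origin (TCP) lies at the very end of the fingers, on their centre line; the grasp point (between the pads) lies 19 mm behind it; z points along the fingers, y is the direction in which the jaws open and shut (so a half turn about z gives the same grasp; the last joint's range is limited). The gripper opens to 87 mm and grips with 3 to 60 N. Pads are 19 mm wide; open, the fingers measure 117 mm over their backs; the gripper's body (75 mm by 190 mm) begins 51 mm behind the grasp point.
Start: joints at [1.111, 0.527, 1.433, -0, 1.181, -0.178], TCP at [173.762, 600.336, 222.548] pointing down, gripper open.
Joint ranges: [-3.08, 3.08], [-0.75, 2.2], [0.22, 2.44], [-1.43, 4.57], [0, 2.65], [-2.85, 2.85]. Speed limits (rad/s): [2.79, 2.79, 3.14, 3.14, 3.14, 3.14].

INTERFACE

Orientations are given as a unit quaternion [x, y, z, w].
In Python, from workcell import bot gives the robot as it stands.
- The arm moves only by the tool step_arm, never from a script. Its argument "targets" is a list of rows, each an object of numbers: "dx", "dy", "dz": the shift along the world's x, y, z in units of 50 cm (1.0 is 50 cm); "ax", "ay", "az": the turn, a rotation vector about the world's x, y, z in units of 180 degrees (1.0 is 180 degrees). In form: [{"dx": .., "dy": .., "dz": .., "ax": .., "ay": .., "az": ..}, ...]. A call has 1 to 8 rows; each row is the pose to reach, as a shift and turn from the pose commanded when the call began, turning the shorter way round; what a row does not reach only later rows make up. A row lasts 1/10 s, in which the tool goes at most 50 mm and 8.59 degrees, less where a joint would pass 70% of its speed; a pose out of reach is approached as far as the arm can. A call with a number of a shift or a turn outside -1 to 1 is refused whole. A call with a gripper value outside its range is refused whole. "fingers" is the closure, from -1 (fully open) to 1 (shut), set as the call begins (left out, the last holds). The fingers move at their own pace and stop on an object; "force" is the grip in N (left out, the last holds). Time passes only in rows, so rows that repeat a pose let the fingers close. It gives the time, the measured TCP pose, the force and the opening at its end, in the units of the state.
- bot.read_state(): the state, without advancing time (a new reading comes with each control period).
- bot.read_camera(name): name is "scene" or "side" or "wrist"; returns a dict with "pixels" (420x560x3 uint8, blue, green, red), "range_z" (420x560 float32, mm along the optical axis (not along the pixel's ray), 0 where there is no reading), "K" (3x3 intrinsics, pixels), "R" (3x3) and "t" (3): a world point X has camera coordinates R X + t; the wrist camera has in their place "tool_from_camera" (4x4, takes a point from camera to tool coordinates, whose origin is the TCP and whose axes are the flange's). Camera axes: x right, y down, z forward; pixel columns grow to the right and rows downward; lengths in mm; the calibration is good to about 2 mm. A picture is of the moment at which its call begins: read the wrist's pose just before it.
- bot.job_done(): hands the job in, once; it reports no verdict.
The state is a dict: "t": time; "qpos": joint angles; "qd": joint speeds; "joint_torque": joint torques, N m; "tool_pos": TCP position; "tcp_rot": TCP orientation; "force": force on the tool from outside, world axes, zero at the start; "wrist_torque": the same for the moment, N m; "gripper_width": finger opening in mm.
Only numpy, scipy, OpenCV 4.12 (cv2) and the standard library are available. Lean on these libraries where they do the work, as an engineer would, in place of code of your own. Each camera call takes 0.05 s, during which the arm holds its last target. There are 200 camera calls.

TASK

Lay the parts from the squared pad into the open handset shell as one row along its moulded middle line: the battery pack midway between the keypad board and the port board, the round speaker midway between the battery pack and the keypad board, and the processor module midway between the battery pack and the port board, with the radio board centred on top of the processor module. Everything lies flat, right side up, with the long sides of the three oblong parts running along the shell. Set each part down gently without dropping it, and leave the solder spool and the flux jar on the pad where they are.

Things in the scene. Friction and masses are not known exactly. Their poses are not given: they have to be found in the camera images.
- battery: Loose. Battery pack: two side-by-side lying round cells in red shrink wrap, 64 (x) x 40 (y) x 20 mm high, about 0.1 kg. Best gripped across its 40 mm. Origin at the centre of the underside, z up. x runs along the cells.
- speaker: Loose. Round speaker capsule: plain steel disc with a black cone on top, 40 mm diameter, 16 mm high (the small grey dome adds 2 mm). Origin at the centre of the underside, z up.
- processor: Loose. Processor module: green board 52 (x) x 40 (y) x 6 mm with a plain aluminium heat-spreader block 46 x 36 x 10 mm centred on it, total height 16 mm, flat top. Origin at the centre of the underside, z up. x runs along its 52 mm side.
- radio: Loose. Small radio board: green slab 34 (x) x 26 (y) x 10 mm with a black chip, a brass aerial stub and a white socket on its upper face (the stub stands 2.5 mm up). The smallest part. Grip it across its 26 mm. Origin at the centre of the underside, z up. x runs along its 34 mm side.
- shell: Fixed. Dark open half of a handset shell, 288 (x) x 132 (y) mm outside, 280 x 124 inside; walls 4 mm thick, tops 14 mm above the table; floor 3 mm thick. Origin: centre of the underside, on the table; x along its length. A thin pale line on the floor marks y = 0. Keypad board at one end, port board at the other (which varies), 220 mm of free floor between. Lies left or right, turned any way.
- keypad_board: Fixed. Green board with two rows of five round silver key domes, 30 (x) x 100 (y) x 5 mm (domes 6 mm), lying on the shell's floor across one end. Its centre is 125 mm from the shell's centre along the shell's x. Origin at the centre of its underside; its axes are parallel to the shell's.
- port_board: Fixed. Green board with three steel port sockets standing 13 mm above the shell's floor, 30 (x) x 100 (y) mm, lying on the shell's floor across the other end, its centre 125 mm from the shell's centre. Origin at the centre of its underside; its axes are parallel to the shell's.
- pad: Fixed. White squared writing pad with a metal spiral binding along one long edge, 235 (x) x 330 (y) x 4 mm thick; the four parts, the solder spool and the flux jar stand on it at the start, in mixed order, about 105 mm apart. Origin at the centre of its underside on the table; its top is 4 mm above the table.
- spool: Loose, to be left alone. Grey flanged solder spool with a dark hub hole and five small holes, standing on end on the pad, 48 mm diameter, 34 mm high. Origin at the centre of the underside, z up.
- jar: Loose, to be left alone. Small amber flux jar with a black cap standing on the pad, 36 mm diameter, 40 mm high. Origin at the centre of the underside, z up.
There are look-alikes about, which are no part of the job. What is shaped like the processor but blue is not meant.

How it is judged (in metres and radians):
At the end, for the whole second after the job is handed in: Row parts flat, upright, at rest on the shell floor, 13 mm to its middle line; battery 12 mm to the midpoint of the end boards; speaker 41-67 mm from the keypad board, processor from the port board, on the inner sides; radio flat on the processor, 10 mm to its centre; long axes within 15 deg (x of battery in the frame of shell between -0.012 and 0.012 m and horizontal distance between speaker and keypad_board between 0.041 and 0.067 m and x of speaker in the frame of shell between -0.1 and 0.1 m and horizontal distance between processor and port_board between 0.041 and 0.067 m and x of processor in the frame of shell between -0.1 and 0.1 m and y of battery in the frame of shell between -0.013 and 0.013 m and z of battery in the frame of shell between 0 and 0.006 m and y of speaker in the frame of shell between -0.013 and 0.013 m and z of speaker in the frame of shell between 0 and 0.006 m and y of processor in the frame of shell between -0.013 and 0.013 m and z of processor in the frame of shell between 0 and 0.006 m and horizontal distance between radio and processor below 0.01 m and z of radio in the frame of processor between 0.013 and 0.019 m and angle between the x axis of each of battery, processor and the x axis of shell, either way round below 0.26 rad and angle between the x axis of radio and the x axis of processor, either way round below 0.26 rad and angle between each of battery, speaker, processor, radio's own z axis and vertical below 0.12 rad and linear speed of each of battery, speaker, processor, radio below 0.02 m/s); the robot touches nothing.
It fails at once if a part is dropped or thrown: it moves faster than 0.7 m/s (a fall of about 25 mm) while no finger touches it ((linear speed of battery above 0.7 m/s and contact force between the fingers and battery below 0.02 N) or (linear speed of speaker above 0.7 m/s and contact force between the fingers and speaker below 0.02 N) or (linear speed of processor above 0.7 m/s and contact force between the fingers and processor below 0.02 N) or (linear speed of radio above 0.7 m/s and contact force between the fingers and radio below 0.02 N)).
It fails at once if the solder spool is moved more than 30 mm from its place (distance of spool from where it was at the start of the episode above 0.03 m).
It fails at once if the flux jar is moved more than 30 mm from its place (distance of jar from where it was at the start of the episode above 0.03 m).
It also fails if it takes over 106 s, if anything falls off the work surface, if the arm or the gripper's body presses on something with over 40 N, if the wrist force passes 120 N, or if a joint passes its speed limit or range.

## Working session

There is one attempt and no reset: what is moved stays moved. The work goes in short steps, Python scripts to look and compute and a tool call to move; the robot and the scene stay as the last step left them, time stands still between calls to the robot, and variables do not carry over. Pictures are saved under pics/ and viewed, about 12 in all and at most 16, crops included, and the job is handed in when it is done.

Besides the shell and the picture viewer there is one more tool, called after "Call:" by a JSON object that holds its "fn" and its "kwargs". step_arm: Moves the arm, as the interface text tells. Its arguments: {"type":"object","properties":{"targets":{"type":"array"},"fingers":{"type":"number"},"force":{"type":"number"}},"required":["targets"]}

```bash
mkdir -p pics; cat > h.py <<'E'
import numpy as np, cv2
from workcell import bot
def shot(name, cam):
    s=bot.read_state(); c=bot.read_camera(cam)
    cv2.imwrite(f'pics/{name}.png', c['pixels']); 
    if cam=='wrist':
        from scipy.spatial.transform import Rotation as Ro
        T=np.eye(4);T[:3,:3]=Ro.from_quat(s['tcp_rot']).as_matrix();T[:3,3]=s['tool_pos']
        M=T@c['tool_from_camera']
    else:
        M=np.eye(4);M[:3,:3]=c['R'].T;M[:3,3]=-c['R'].T@c['t']
    np.savez(f'pics/{name}.npz',px=c['pixels'],z=c['range_z'],K=c['K'],M=M)
    return cloud(name)
def cloud(name):
    d=np.load(f'pics/{name}.npz');z=d['z'];K=d['K']
    v,u=np.mgrid[:z.shape[0],:z.shape[1]]
    P=np.stack([(u-K[0,2])/K[0,0]*z,(v-K[1,2])/K[1,1]*z,z],-1)
    W=P@d['M'][:3,:3].T+d['M'][:3,3]; W[z==0]=np.nan
    return d['px'],W
E
python3 - <<'E'
from h import *
s=bot.read_state();print(s)
shot('scene0','scene');shot('side0','side')
for n in('scene0','side0'):
    d=np.load(f'pics/{n}.npz');print(n,d['M'].round(2).tolist(),d['K'].tolist())
E
```

```text
{'t': 0.0, 'qpos': array([ 1.11047218e+00,  5.28505186e-01,  1.43391422e+00, -1.91757140e-05,
        1.18141877e+00, -1.78487039e-01]), 'qd': array([ 0.00127946, -0.00042327, -0.00045809, -0.00117303, -0.0008324 ,
       -0.00013665]), 'joint_torque': array([ 2.79090364e-05, -4.40052581e+01, -1.76584715e+01,  6.33656234e-02,
        5.83838322e-02, -1.67370699e-04]), 'tool_pos': array([173.45604814, 599.66733522, 221.54389776]), 'tcp_rot': array([ 1.40448919e-01,  9.90087289e-01, -1.06875935e-03, -3.44132232e-04]), 'force': array([ 0.00746807, -0.0352211 , -0.01851507]), 'wrist_torque': array([ 0.03512145, -0.01087044, -0.0076234 ]), 'gripper_width': 86.78153376402958}
scene0 [[0.65, 0.42, -0.63, 1290.49], [0.76, -0.36, 0.54, -479.77], [-0.0, -0.84, -0.55, 626.12], [0.0, 0.0, 0.0, 1.0]] [[457.6205228884385, 0.0, 273.3838619832079], [0.0, 457.6205228884385, 210.19705922187003], [0.0, 0.0, 1.0]]
side0 [[-1.0, -0.05, 0.05, 550.52], [-0.08, 0.64, -0.76, 885.86], [0.01, -0.76, -0.65, 715.78], [0.0, 0.0, 0.0, 1.0]] [[415.23643380976165, 0.0, 273.2880936752801], [0.0, 415.23643380976165, 207.74831121560962], [0.0, 0.0, 1.0]]
```

View pics/scene0.png

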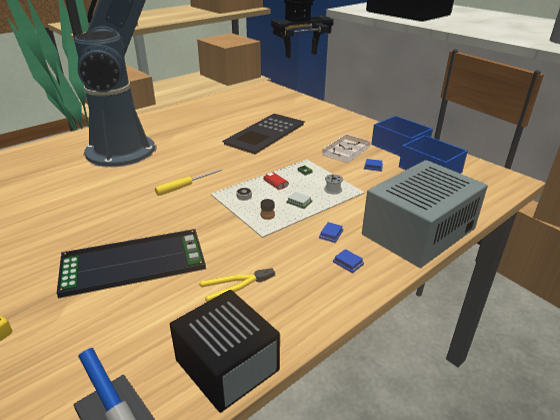

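View pics/side0.png

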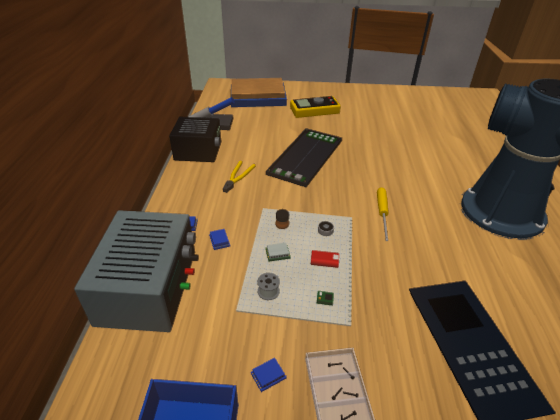

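The side view shows the pad with jar (282,218), speaker (326,228), processor (278,252, silver on green), battery (325,259), spool (268,286) and radio (325,297). The shell is at (305,157), with the port board at (290,177) and the keypad board at (322,135). The blue processor-shaped blocks at (219,239) and (269,374) are decoys, and so is the closed handset at (475,345).

```bash
python3 - <<'E'
from h import *
px,W=cloud('side0')
for n,(u,v) in dict(jar=(282,213),speaker=(326,226),proc=(278,250),bat=(322,258),spool=(268,280),radio=(325,296),shell=(305,157),port=(290,177),key=(322,135)).items():
    print(n,np.nanmedian(W[v-2:v+3,u-2:u+3].reshape(-1,3),0).round(0))
# parts on pad: cluster by height
for lo,hi,box in((10,60,(300,230,360,310)),):pass
m=((W[...,2]>8.5)&(W[...,2]<60)).astype(np.uint8)
m[:205]=0;m[320:]=0;m[:,:240]=0;m[:,356:]=0
n,l,st,c=cv2.connectedComponentsWithStats(m)
for i in range(1,n):
    if st[i,4]<40: continue
    Q=W[l==i];zt=np.nanpercentile(Q[:,2],90);T=Q[Q[:,2]>zt-5]
    r=cv2.minAreaRect(T[:,:2].astype(np.float32));print(c[i].round(),st[i,4],zt.round(1),np.round(r[0]),np.round(r[1]),round(r[2]))
i=(px.astype(int))
crop=cv2.resize(px[205:325,235:360],None,fx=5,fy=5,interpolation=cv2.INTER_CUBIC);cv2.imwrite('pics/crop1.png',crop)
E
```

```text
jar [583. 111.  43.]
speaker [473. 125.  20.]
proc [586. 216.  20.]
bat [485. 235.  23.]
spool [600. 321.  38.]
radio [479. 335.  14.]
shell [ 530. -209.    2.]
port [571. -87.  11.]
key [ 475. -340.    8.]
[282. 218.] 227 44.1 [583. 110.] [30. 32.] 3
[326. 227.] 184 21.1 [474. 123.] [38. 39.] 41
[277. 251.] 320 20.9 [587. 211.] [46. 40.] 16
[325. 258.] 411 24.4 [479. 228.] [37. 61.] 87
[268. 284.] 431 38.9 [600. 322.] [46. 47.] 50
[325. 297.] 184 15.4 [479. 335.] [28. 34.] 85
```

View pics/crop1.png

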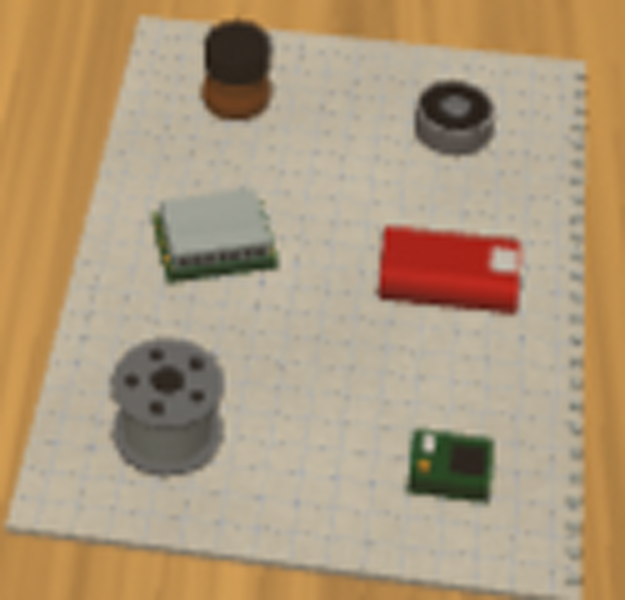

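The enlarged crop confirms it: silver-on-green processor, red battery, speaker, radio, plus the jar and spool, which I leave alone. Next I move the wrist camera over the pad.

Call:
{"fn": "step_arm", "kwargs": {"targets": [{"dx": 0.07,"dy": -0.07,"dz": 0.04},{"dx": 0.14,"dy": -0.14,"dz": 0.08},{"dx": 0.21,"dy": -0.21,"dz": 0.12},{"dx": 0.28,"dy": -0.28,"dz": 0.16},{"dx": 0.35,"dy": -0.35,"dz": 0.2},{"dx": 0.42,"dy": -0.42,"dz": 0.24},{"dx": 0.49,"dy": -0.49,"dz": 0.28},{"dx": 0.56,"dy": -0.56,"dz": 0.32}], "fingers": -1}}

```text
validation failed for argument at $.ta...
```

Call:
{"fn": "step_arm", "kwargs": {"targets": [{"dx": 0.05,"dy": -0.08,"dz": 0.03},{"dx": 0.08,"dy": -0.16,"dz": 0.04},{"dx": 0.08,"dy": -0.2,"dz": 0.04},{"dx": 0.08,"dy": -0.2,"dz": 0.04}]}}

```text
validation failed for argument at $.ta...
```

```bash
python3 - <<'E'
from h import *
shot('w1','wrist');s=bot.read_state();print(s['t'],s['tool_pos'],s['qpos'],np.load('pics/w1.npz')['M'].round(2).tolist())
E
```

```text
0.15 [173.50714188 599.85228848 221.79598404] [ 1.11051961e+00  5.28246210e-01  1.43362173e+00  6.46909987e-06
  1.18136585e+00 -1.78523206e-01] [[0.28, 0.93, 0.26, 102.92], [0.96, -0.27, -0.08, 619.8], [-0.0, 0.27, -0.96, 383.71], [0.0, 0.0, 0.0, 1.0]]
```

View pics/w1.png

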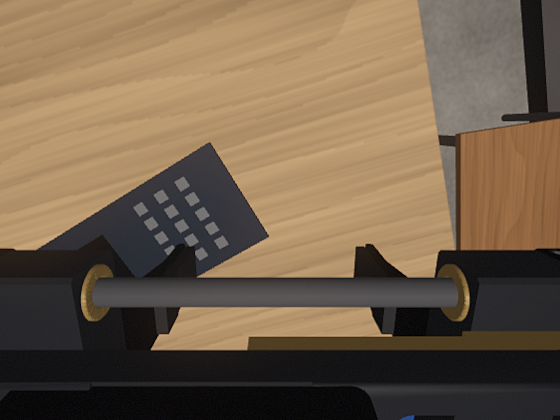

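The move calls were refused, probably because every row needs all six keys. The wrist view, taken at the start pose, shows only the decoy handset at the lower left.

Call:
{"fn": "step_arm", "kwargs": {"targets": [{"dx": 0.07,"dy": -0.06,"dz": 0.02,"ax": 0,"ay": 0,"az": 0},{"dx": 0.14,"dy": -0.12,"dz": 0.04,"ax": 0,"ay": 0,"az": 0},{"dx": 0.21,"dy": -0.18,"dz": 0.06,"ax": 0,"ay": 0,"az": 0},{"dx": 0.28,"dy": -0.24,"dz": 0.08,"ax": 0,"ay": 0,"az": 0},{"dx": 0.35,"dy": -0.3,"dz": 0.1,"ax": 0,"ay": 0,"az": 0},{"dx": 0.42,"dy": -0.36,"dz": 0.12,"ax": 0,"ay": 0,"az": 0},{"dx": 0.49,"dy": -0.42,"dz": 0.14,"ax": 0,"ay": 0,"az": 0},{"dx": 0.56,"dy": -0.48,"dz": 0.16,"ax": 0,"ay": 0,"az": 0}], "fingers": -1}}

```text
t: 0.95
tool_pos: [454.8, 358.8, 302.7]
tcp_rot: [0.14, 0.99, -0.0, -0.0]
force: [0.5, 1.4, -1.1]
gripper_width: 87.3
```

Call:
{"fn": "step_arm", "kwargs": {"targets": [{"dx": 0.07,"dy": -0.06,"dz": 0,"ax": 0,"ay": 0,"az": 0.0},{"dx": 0.14,"dy": -0.12,"dz": 0,"ax": 0,"ay": 0,"az": 0},{"dx": 0.21,"dy": -0.18,"dz": 0,"ax": 0,"ay": 0,"az": 0},{"dx": 0.28,"dy": -0.24,"dz": 0,"ax": 0,"ay": 0,"az": 0},{"dx": 0.32,"dy": -0.26,"dz": 0,"ax": 0,"ay": 0,"az": 0},{"dx": 0.32,"dy": -0.26,"dz": 0,"ax": 0,"ay": 0,"az": 0},{"dx": 0.32,"dy": -0.26,"dz": 0,"ax": 0,"ay": 0,"az": 0}]}}

```text
t: 1.65
tool_pos: [613.2, 230.1, 301.7]
tcp_rot: [0.141, 0.99, -0.0, -0.001]
force: [0.2, 0.1, 0.3]
gripper_width: 86.9
```

```bash
python3 - <<'E'
from h import *
shot('w2','wrist');s=bot.read_state();print(s['t'],s['tool_pos'],s['tcp_rot'],s['qpos'],np.load('pics/w2.npz')['M'].round(2).tolist())
E
```

```text
1.7 [612.61446361 230.81072493 301.97848496] [ 1.40257334e-01  9.90114512e-01 -4.09210549e-05 -1.06349508e-03] [ 1.89647072e-01  4.98655402e-01  1.25426534e+00  6.22630066e-04
  1.39071046e+00 -1.09981861e+00] [[0.28, 0.93, 0.25, 542.88], [0.96, -0.27, -0.07, 249.93], [0.0, 0.26, -0.96, 463.9], [0.0, 0.0, 0.0, 1.0]]
```

View pics/w2.png

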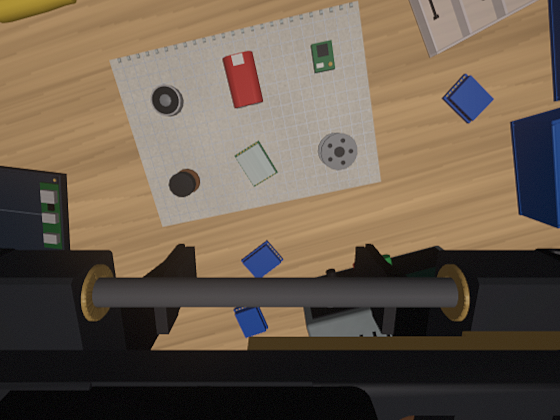

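The wrist view shows the speaker (167,100), battery (243,79), radio (322,57), processor (256,163), jar (183,183) and spool (338,151).

```bash
cat >> h.py <<'E'
def parts(name,box,zmin=8,zmax=60,minn=60):
    px,W=cloud(name)
    m=((W[...,2]>zmin)&(W[...,2]<zmax)&(W[...,0]>box[0])&(W[...,0]<box[1])&(W[...,1]>box[2])&(W[...,1]<box[3])).astype(np.uint8)
    m[245:]=0
    n,l,st,c=cv2.connectedComponentsWithStats(m)
    for i in range(1,n):
        if st[i,4]<minn: continue
        Q=W[l==i];zt=np.nanpercentile(Q[:,2],80);T=Q[Q[:,2]>zt-4]
        for lab,X in(('top',T),('all',Q)):
            r=cv2.minAreaRect(X[:,:2].astype(np.float32));a=r[2]+(90 if r[1][1]>r[1][0] else 0)
            print(c[i].round(),lab,zt.round(1),'ctr',np.round(r[0],1),'size',np.round(sorted(r[1]),1),'long-axis deg',round(a,1))
E
python3 - <<'E'
from h import *
parts('w2',(420,640,70,385),zmin=8)
px,W=cloud('w2');print('pad z',np.nanmedian(W[100:130,190:220,2]),np.nanmedian(W[215:235,200:240,2]))
# shell from both fixed cams
for n,r in(('side0',(slice(120,192),slice(255,350))),('scene0',(slice(222,302),slice(48,215)))):
    px,W=cloud(n);P=W[r].reshape(-1,3);C=px[r].reshape(-1,3)
    k=(P[:,2]>10.5)&(P[:,2]<22)&(C.max(1)<70)
    k=(C.max(1)<75)&(P[:,2]<20)&(P[:,2]>-5)
    q=np.zeros(W.shape[:2],np.uint8);q[r]=k.reshape(q[r].shape)
    nn,l,st,c=cv2.connectedComponentsWithStats(q);i=1+np.argmax(st[1:,4])
    T=W[l==i];re=cv2.minAreaRect(T[:,:2].astype(np.float32));print(n,re,st[i,4])
    wl=T[T[:,2]>8]; re=cv2.minAreaRect(wl[:,:2].astype(np.float32));print(' walls',re,len(wl))
E
```

```text
[322.  57.] top 15.2 ctr [478.7 333. ] size [26.5 34.2] long-axis deg 174.3
[322.  57.] all 15.2 ctr [478.7 333. ] size [26.5 34.2] long-axis deg 174.3
[242.  80.] top 24.3 ctr [477.7 225.2] size [36.9 63.6] long-axis deg 176.6
[242.  80.] all 24.3 ctr [477.8 225.1] size [40.  63.5] long-axis deg 176.3
[166. 101.] top 21.1 ctr [472.9 120.7] size [38.7 39.2] long-axis deg 11.8
[166. 101.] all 21.1 ctr [473.1 120.5] size [38.8 39.6] long-axis deg 86.4
[338. 152.] top 38.8 ctr [599.1 320.8] size [46.  46.9] long-axis deg 167.4
[338. 152.] all 38.8 ctr [599.3 320.8] size [46.3 46.6] long-axis deg 164.3
[255. 164.] top 20.6 ctr [586.6 209.1] size [36.1 46.1] long-axis deg 15.1
[255. 164.] all 20.6 ctr [586.6 209.1] size [40.1 52. ] long-axis deg 14.9
[184. 183.] top 44.2 ctr [581.7 108.6] size [31.9 32.3] long-axis deg 117.8
[184. 183.] all 44.2 ctr [581.5 108.7] size [33.7 33.8] long-axis deg 85.4
pad z 3.926024532149029 -0.013261868359961682
side0 ((527.127197265625, -215.6091766357422), (294.6103515625, 132.71987915039062), 66.82107543945312) 2133
 walls ((527.7606201171875, -214.38612365722656), (291.6099853515625, 132.50418090820312), 66.9796371459961) 342
scene0 ((528.8554077148438, -218.59524536132812), (285.81463623046875, 136.64048767089844), 66.69163513183594) 5080
 walls ((529.1708984375, -218.68832397460938), (285.7063903808594, 136.33517456054688), 66.8464584350586) 983
```

Call:
{"fn": "step_arm", "kwargs": {"targets": [{"dx": -0.06,"dy": 0,"dz": -0.06,"ax": 0,"ay": 0,"az": 0.02},{"dx": -0.12,"dy": -0.01,"dz": -0.12,"ax": 0,"ay": 0,"az": 0.04},{"dx": -0.18,"dy": -0.01,"dz": -0.19,"ax": 0,"ay": 0,"az": 0.07},{"dx": -0.23,"dy": -0.01,"dz": -0.27,"ax": 0,"ay": 0,"az": 0.07},{"dx": -0.27,"dy": -0.01,"dz": -0.35,"ax": 0,"ay": 0,"az": 0.07},{"dx": -0.272,"dy": -0.01,"dz": -0.43,"ax": 0,"ay": 0,"az": 0.07},{"dx": -0.272,"dy": -0.01,"dz": -0.484,"ax": 0,"ay": 0,"az": 0.07},{"dx": -0.272,"dy": -0.01,"dz": -0.484,"ax": 0,"ay": 0,"az": 0.07}]}}

```text
t: 2.5
tool_pos: [473.6, 225.8, 58.0]
tcp_rot: [0.03, 1.0, -0.001, -0.004]
force: [-1.1, 0.2, -0.3]
gripper_width: 87.1
```

Call:
{"fn": "step_arm", "kwargs": {"targets": [{"dx": 0,"dy": 0,"dz": -0.03,"ax": 0,"ay": 0,"az": 0},{"dx": 0,"dy": 0,"dz": -0.06,"ax": 0,"ay": 0,"az": 0},{"dx": 0,"dy": 0,"dz": -0.09,"ax": 0,"ay": 0,"az": 0},{"dx": 0,"dy": 0,"dz": -0.106,"ax": 0,"ay": 0,"az": 0},{"dx": 0,"dy": 0,"dz": -0.106,"ax": 0,"ay": 0,"az": 0},{"dx": 0,"dy": 0,"dz": -0.106,"ax": 0,"ay": 0,"az": 0}]}}

```text
t: 3.1
tool_pos: [478.2, 225.8, 8.6]
tcp_rot: [0.031, 1.0, 0.0, 0.001]
force: [0.2, 0.0, -0.5]
gripper_width: 86.9
```

Call:
{"fn": "step_arm", "kwargs": {"targets": [{"dx": 0,"dy": 0,"dz": 0,"ax": 0,"ay": 0,"az": 0},{"dx": 0,"dy": 0,"dz": 0,"ax": 0,"ay": 0,"az": 0},{"dx": 0,"dy": 0,"dz": 0,"ax": 0,"ay": 0,"az": 0},{"dx": 0,"dy": 0,"dz": 0,"ax": 0,"ay": 0,"az": 0},{"dx": 0,"dy": 0,"dz": 0,"ax": 0,"ay": 0,"az": 0},{"dx": 0,"dy": 0,"dz": 0,"ax": 0,"ay": 0,"az": 0},{"dx": 0,"dy": 0,"dz": 0,"ax": 0,"ay": 0,"az": 0},{"dx": 0,"dy": 0,"dz": 0,"ax": 0,"ay": 0,"az": 0}], "fingers": 1, "force": 20}}

```text
t: 3.9
tool_pos: [477.7, 225.3, 7.5]
tcp_rot: [0.031, 1.0, -0.0, -0.0]
force: [-0.1, -0.6, 0.8]
gripper_width: 39.5
```

Call:
{"fn": "step_arm", "kwargs": {"targets": [{"dx": 0,"dy": 0,"dz": 0.05,"ax": 0,"ay": 0,"az": 0},{"dx": 0,"dy": 0,"dz": 0.13,"ax": 0,"ay": 0,"az": 0},{"dx": 0,"dy": -0.03,"dz": 0.21,"ax": 0,"ay": 0,"az": -0.03},{"dx": 0,"dy": -0.1,"dz": 0.27,"ax": 0,"ay": 0,"az": -0.07},{"dx": 0,"dy": -0.18,"dz": 0.32,"ax": 0,"ay": 0,"az": -0.11},{"dx": 0,"dy": -0.27,"dz": 0.36,"ax": 0,"ay": 0,"az": -0.15},{"dx": 0,"dy": -0.36,"dz": 0.4,"ax": 0,"ay": 0,"az": -0.19},{"dx": 0,"dy": -0.45,"dz": 0.44,"ax": 0,"ay": 0,"az": -0.23}]}}

```text
t: 4.7
tool_pos: [477.0, -1.2, 228.3]
tcp_rot: [0.384, 0.923, -0.0, -0.0]
force: [1.2, 0.3, 0.1]
gripper_width: 39.9
```

Call:
{"fn": "step_arm", "kwargs": {"targets": [{"dx": 0,"dy": -0.09,"dz": 0.02,"ax": 0,"ay": 0,"az": -0.045},{"dx": 0,"dy": -0.18,"dz": 0.04,"ax": 0,"ay": 0,"az": -0.09},{"dx": 0,"dy": -0.27,"dz": 0.05,"ax": 0,"ay": 0,"az": -0.135},{"dx": 0,"dy": -0.36,"dz": 0.05,"ax": 0,"ay": 0,"az": -0.18},{"dx": 0,"dy": -0.45,"dz": 0.05,"ax": 0,"ay": 0,"az": -0.225},{"dx": 0,"dy": -0.54,"dz": 0.05,"ax": 0,"ay": 0,"az": -0.27},{"dx": 0,"dy": -0.62,"dz": 0.05,"ax": 0,"ay": 0,"az": -0.315},{"dx": 0,"dy": -0.66,"dz": 0.05,"ax": 0,"ay": 0,"az": -0.36}]}}

```text
t: 5.5
tool_pos: [477.3, -333.3, 252.1]
tcp_rot: [0.82, 0.572, -0.0, 0.001]
force: [0.5, 0.3, -1.0]
gripper_width: 40.3
```

Call:
{"fn": "step_arm", "kwargs": {"targets": [{"dx": 0,"dy": 0,"dz": 0,"ax": 0,"ay": 0,"az": -0.018},{"dx": 0,"dy": 0,"dz": 0,"ax": 0,"ay": 0,"az": -0.018},{"dx": 0,"dy": 0,"dz": 0,"ax": 0,"ay": 0,"az": -0.018},{"dx": 0,"dy": 0,"dz": 0,"ax": 0,"ay": 0,"az": -0.018}]}}

```text
t: 5.9
tool_pos: [477.6, -328.8, 252.4]
tcp_rot: [0.833, 0.553, -0.0, -0.0]
force: [-0.1, 0.7, -0.4]
gripper_width: 39.8
```

```bash
cat >> h.py <<'E'
def st():
    from scipy.spatial.transform import Rotation as Ro
    s=bot.read_state();R=Ro.from_quat(s['tcp_rot']).as_matrix()
    print('t',round(s['t'],2),'tcp',s['tool_pos'].round(1),'jaw deg',np.degrees(np.arctan2(R[1,1],R[0,1])).round(2),'w',round(s['gripper_width'],1),'q',s['qpos'].round(2),'tilt',R[:2,2].round(3))
E
python3 - <<'E'
from h import *
shot('w3','wrist');st()
E
```

```text
t 5.95 tcp [ 477.8 -328.8  252.5] jaw deg -22.89 w 40.0 q [-0.8   0.43  1.51  0.    1.2  -0.4 ] tilt [-0.  0.]
```

View pics/w3.png

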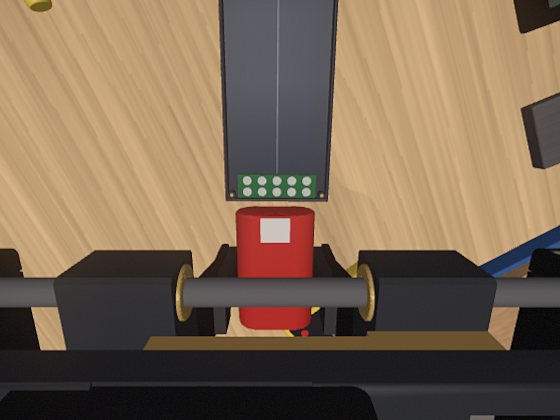

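The wrist view shows the battery held level at (275,265), with the keypad end of the shell at rows 175-200 and the middle line near column 277.

```bash
cat > shell.py <<'E'
from h import *
px,W=cloud('w3')
C0=np.array([528,-216.]);a0=np.radians(66.9);u=np.array([np.cos(a0),np.sin(a0)]);v=np.array([-u[1],u[0]])
m=(W[...,2]>11)&(W[...,2]<18);m[202:]=0
P=W[m][:,:2]-C0;s=P@u;t=P@v
k=(abs(t)<75)&(s<150)&(s>-155);s,t=s[k],t[k]
print('n',k.sum(),'s min',np.percentile(s,[0,1,5]),'t rng',t.min(),t.max())
for lo,hi in((50,85),(-85,-50)):
    kk=(t>lo)&(t<hi)&(s>-130);
    if kk.sum()>20: print('wall fit',np.polyfit(s[kk],t[kk],1).round(4),t[kk].min().round(1),t[kk].max().round(1),kk.sum())
ke=(s<-135)&(abs(t)<55);print('end wall s',np.percentile(s[ke],[2,50,98]),np.polyfit(t[ke],s[ke],1))
# pale line
F=(W[...,2]>-1)&(W[...,2]<7);F[175:]=0
Q=W[F][:,:2]-C0;g=px.min(2)[F].astype(int);S=Q@u;T=Q@v;k=(abs(T)<20)&(S<140)
for a in range(-100,120,40):
    b=k&(S>a)&(S<a+40)
    if b.sum()>50:
        tt=T[b];gg=g[b];w=gg>np.median(gg)+20;print('line',a,tt[w].mean().round(2) if w.any() else None,w.sum())
# keypad board green
G=(px[...,1].astype(int)-px[...,2]>25)&(W[...,2]>2)&(W[...,2]<15);G[205:]=0
Q=W[G][:,:2]-C0;S=Q@u;T=Q@v;k=(abs(T)<60)&(S<-90);print('keypad s',np.percentile(S[k],[1,99]),'t',np.percentile(T[k],[1,99]))
E
python3 shell.py
```

```text
n 1808 s min [-146.28115519 -145.98573873 -145.50656882] t rng -65.957382749052 66.85170963426704
wall fit [-3.20000e-03  6.42242e+01] 62.1 66.9 674
wall fit [-3.80000e-03 -6.31798e+01] -66.0 -60.9 672
end wall s [-146.05410058 -144.38699013 -136.71445419] [-9.94972529e-03 -1.44016696e+02]
line -100 0.75 66
line -60 0.32 34
line -20 0.12 55
line 20 0.13 76
line 60 0.2 41
keypad s [-142.07616797 -112.55454384] t [-48.48575992  50.0587928 ]
```

Call:
{"fn": "step_arm", "kwargs": {"targets": [{"dx": 0.03,"dy": 0.07,"dz": -0.04,"ax": 0,"ay": 0,"az": -0.002},{"dx": 0.06,"dy": 0.14,"dz": -0.1,"ax": 0,"ay": 0,"az": -0.002},{"dx": 0.098,"dy": 0.2,"dz": -0.17,"ax": 0,"ay": 0,"az": -0.002},{"dx": 0.098,"dy": 0.222,"dz": -0.25,"ax": 0,"ay": 0,"az": -0.002},{"dx": 0.098,"dy": 0.222,"dz": -0.33,"ax": 0,"ay": 0,"az": -0.002},{"dx": 0.098,"dy": 0.222,"dz": -0.4,"ax": 0,"ay": 0,"az": -0.002},{"dx": 0.098,"dy": 0.222,"dz": -0.44,"ax": 0,"ay": 0,"az": -0.002},{"dx": 0.098,"dy": 0.222,"dz": -0.44,"ax": 0,"ay": 0,"az": -0.002}]}}

```text
t: 6.75
tool_pos: [525.0, -216.8, 29.8]
tcp_rot: [0.835, 0.55, -0.001, -0.003]
force: [-1.3, -0.5, -0.9]
gripper_width: 39.5
```

Call:
{"fn": "step_arm", "kwargs": {"targets": [{"dx": 0,"dy": 0,"dz": -0.02,"ax": 0,"ay": 0,"az": 0},{"dx": 0,"dy": 0,"dz": -0.035,"ax": 0,"ay": 0,"az": 0},{"dx": 0,"dy": 0,"dz": -0.045,"ax": 0,"ay": 0,"az": 0},{"dx": 0,"dy": 0,"dz": -0.051,"ax": 0,"ay": 0,"az": 0},{"dx": 0,"dy": 0,"dz": -0.051,"ax": 0,"ay": 0,"az": 0},{"dx": 0,"dy": 0,"dz": -0.051,"ax": 0,"ay": 0,"az": 0}]}}

```text
t: 7.35
tool_pos: [527.0, -218.8, 7.4]
tcp_rot: [0.836, 0.549, 0.0, 0.0]
force: [0.1, -0.7, -0.6]
gripper_width: 40.0
```

Call:
{"fn": "step_arm", "kwargs": {"targets": [{"dx": 0,"dy": 0,"dz": -0.002,"ax": 0,"ay": 0,"az": 0},{"dx": 0,"dy": 0,"dz": -0.002,"ax": 0,"ay": 0,"az": 0}]}}

```text
t: 7.55
tool_pos: [527.1, -218.9, 6.5]
tcp_rot: [0.836, 0.549, 0.0, 0.0]
force: [0.4, 0.1, 1.2]
gripper_width: 39.7
```

Call:
{"fn": "step_arm", "kwargs": {"targets": [{"dx": 0,"dy": 0,"dz": 0,"ax": 0,"ay": 0,"az": 0},{"dx": 0,"dy": 0,"dz": 0,"ax": 0,"ay": 0,"az": 0},{"dx": 0,"dy": 0,"dz": 0,"ax": 0,"ay": 0,"az": 0},{"dx": 0,"dy": 0,"dz": 0,"ax": 0,"ay": 0,"az": 0},{"dx": 0,"dy": 0,"dz": 0,"ax": 0,"ay": 0,"az": 0}], "fingers": -0.38}}

```text
t: 8.05
tool_pos: [526.8, -218.6, 6.0]
tcp_rot: [0.836, 0.549, -0.0, -0.0]
force: [0.4, 0.5, 0.5]
gripper_width: 59.5
```

Call:
{"fn": "step_arm", "kwargs": {"targets": [{"dx": 0,"dy": 0,"dz": 0.06,"ax": 0,"ay": 0,"az": 0},{"dx": 0,"dy": 0,"dz": 0.14,"ax": 0,"ay": 0,"az": 0},{"dx": -0.02,"dy": 0.08,"dz": 0.18,"ax": 0,"ay": 0,"az": 0},{"dx": -0.04,"dy": 0.17,"dz": 0.2,"ax": 0,"ay": 0,"az": 0},{"dx": -0.06,"dy": 0.26,"dz": 0.2,"ax": 0,"ay": 0,"az": 0},{"dx": -0.08,"dy": 0.35,"dz": 0.2,"ax": 0,"ay": 0,"az": 0},{"dx": -0.1,"dy": 0.44,"dz": 0.2,"ax": 0,"ay": 0,"az": 0},{"dx": -0.108,"dy": 0.53,"dz": 0.2,"ax": 0,"ay": 0,"az": 0}]}}

```text
t: 8.85
tool_pos: [471.2, 48.0, 106.1]
tcp_rot: [0.836, 0.549, -0.0, -0.0]
force: [0.7, 0.3, 0.2]
gripper_width: 60.3
```

Call:
{"fn": "step_arm", "kwargs": {"targets": [{"dx": 0,"dy": 0.08,"dz": -0.03,"ax": 0,"ay": 0,"az": 0},{"dx": 0,"dy": 0.149,"dz": -0.06,"ax": 0,"ay": 0,"az": 0},{"dx": 0,"dy": 0.149,"dz": -0.1,"ax": 0,"ay": 0,"az": 0},{"dx": 0,"dy": 0.149,"dz": -0.13,"ax": 0,"ay": 0,"az": 0},{"dx": 0,"dy": 0.149,"dz": -0.16,"ax": 0,"ay": 0,"az": 0},{"dx": 0,"dy": 0.149,"dz": -0.18,"ax": 0,"ay": 0,"az": 0},{"dx": 0,"dy": 0.149,"dz": -0.196,"ax": 0,"ay": 0,"az": 0},{"dx": 0,"dy": 0.149,"dz": -0.196,"ax": 0,"ay": 0,"az": 0}], "fingers": -0.7}}

```text
t: 9.65
tool_pos: [472.4, 120.7, 7.3]
tcp_rot: [0.836, 0.549, -0.001, -0.0]
force: [0.1, -0.2, 0.6]
gripper_width: 74.3
```

Call:
{"fn": "step_arm", "kwargs": {"targets": [{"dx": 0,"dy": 0,"dz": 0,"ax": 0,"ay": 0,"az": 0},{"dx": 0,"dy": 0,"dz": 0,"ax": 0,"ay": 0,"az": 0}]}}

```text
t: 9.85
tool_pos: [473.2, 120.7, 8.6]
tcp_rot: [0.836, 0.549, 0.0, 0.0]
force: [-0.5, -0.4, 0.3]
gripper_width: 74.3
```

```bash
python3 - <<'E'
from h import *
shot('s1','side');st()
parts('s1',(420,640,-360,385),zmin=8)
E
```

```text
t 9.9 tcp [473.2 120.8   8.6] jaw deg -23.35 w 74.4 q [0.02 0.73 1.92 0.   0.49 0.43] tilt [0.001 0.   ]
[284. 165.] top 14.4 ctr [ 550.8 -212.7] size [ 96.4 269.1] long-axis deg 68.0
[284. 165.] all 14.4 ctr [ 549.8 -215.2] size [ 96.4 274.4] long-axis deg 68.0
[306. 152.] top 22.0 ctr [ 527.8 -215.3] size [36.5 65.3] long-axis deg 68.5
[306. 152.] all 22.0 ctr [ 526.6 -216.6] size [40.2 69.6] long-axis deg 66.7
[282. 218.] top 43.2 ctr [583.2 110. ] size [29.8 32.4] long-axis deg 92.9
[282. 218.] all 43.2 ctr [582.  110.6] size [33.5 34.6] long-axis deg 66.4
[310. 217.] top 53.7 ctr [513.4 110.3] size [12.7 22.3] long-axis deg 19.6
[310. 217.] all 53.7 ctr [515.  105.4] size [15.9 22.2] long-axis deg 67.3
[326. 227.] top 20.5 ctr [473.8 122.3] size [37.4 39.1] long-axis deg 101.8
[326. 227.] all 20.5 ctr [473.9 122.7] size [37.7 39.5] long-axis deg 104.5
[342. 229.] top 49.0 ctr [436.2 148.2] size [ 7.9 14.3] long-axis deg 174.3
[342. 229.] all 49.0 ctr [431.5 142.8] size [14.5 21. ] long-axis deg 37.7
```

Call:
{"fn": "step_arm", "kwargs": {"targets": [{"dx": 0,"dy": 0,"dz": 0,"ax": 0,"ay": 0,"az": 0},{"dx": 0,"dy": 0,"dz": 0,"ax": 0,"ay": 0,"az": 0},{"dx": 0,"dy": 0,"dz": 0,"ax": 0,"ay": 0,"az": 0},{"dx": 0,"dy": 0,"dz": 0,"ax": 0,"ay": 0,"az": 0},{"dx": 0,"dy": 0,"dz": 0,"ax": 0,"ay": 0,"az": 0},{"dx": 0,"dy": 0,"dz": 0,"ax": 0,"ay": 0,"az": 0},{"dx": 0,"dy": 0,"dz": 0,"ax": 0,"ay": 0,"az": 0}], "fingers": 1}}

```text
t: 10.6
tool_pos: [472.8, 120.8, 8.1]
tcp_rot: [0.836, 0.549, -0.0, 0.0]
force: [-0.1, -0.2, -0.3]
gripper_width: 39.4
```

Call:
{"fn": "step_arm", "kwargs": {"targets": [{"dx": 0,"dy": 0,"dz": 0.04,"ax": 0,"ay": 0,"az": 0},{"dx": 0,"dy": 0,"dz": 0.1,"ax": 0,"ay": 0,"az": 0},{"dx": 0,"dy": -0.06,"dz": 0.16,"ax": 0,"ay": 0,"az": 0},{"dx": 0.01,"dy": -0.14,"dz": 0.2,"ax": 0,"ay": 0,"az": 0},{"dx": 0.02,"dy": -0.23,"dz": 0.2,"ax": 0,"ay": 0,"az": 0},{"dx": 0.03,"dy": -0.32,"dz": 0.2,"ax": 0,"ay": 0,"az": 0},{"dx": 0.04,"dy": -0.41,"dz": 0.2,"ax": 0,"ay": 0,"az": 0},{"dx": 0.05,"dy": -0.5,"dz": 0.2,"ax": 0,"ay": 0,"az": 0}]}}

```text
t: 11.4
tool_pos: [497.5, -130.9, 108.1]
tcp_rot: [0.836, 0.549, 0.0, -0.0]
force: [1.5, -0.0, -0.6]
gripper_width: 39.2
```

Call:
{"fn": "step_arm", "kwargs": {"targets": [{"dx": 0,"dy": -0.09,"dz": 0,"ax": 0,"ay": 0,"az": 0},{"dx": 0.008,"dy": -0.18,"dz": 0,"ax": 0,"ay": 0,"az": 0},{"dx": 0.008,"dy": -0.26,"dz": 0,"ax": 0,"ay": 0,"az": 0},{"dx": 0.008,"dy": -0.293,"dz": -0.03,"ax": 0,"ay": 0,"az": 0},{"dx": 0.008,"dy": -0.293,"dz": -0.08,"ax": 0,"ay": 0,"az": 0},{"dx": 0.008,"dy": -0.293,"dz": -0.13,"ax": 0,"ay": 0,"az": 0},{"dx": 0.008,"dy": -0.293,"dz": -0.16,"ax": 0,"ay": 0,"az": 0},{"dx": 0.008,"dy": -0.293,"dz": -0.16,"ax": 0,"ay": 0,"az": 0}]}}

```text
t: 12.2
tool_pos: [500.2, -274.4, 25.9]
tcp_rot: [0.836, 0.549, -0.001, -0.002]
force: [-0.4, 0.6, 0.7]
gripper_width: 39.1
```

Call:
{"fn": "step_arm", "kwargs": {"targets": [{"dx": 0,"dy": 0,"dz": -0.015,"ax": 0,"ay": 0,"az": 0},{"dx": 0,"dy": 0,"dz": -0.03,"ax": 0,"ay": 0,"az": 0},{"dx": 0,"dy": 0,"dz": -0.038,"ax": 0,"ay": 0,"az": 0},{"dx": 0,"dy": 0,"dz": -0.042,"ax": 0,"ay": 0,"az": 0},{"dx": 0,"dy": 0,"dz": -0.043,"ax": 0,"ay": 0,"az": 0},{"dx": 0,"dy": 0,"dz": -0.043,"ax": 0,"ay": 0,"az": 0}]}}

```text
t: 12.8
tool_pos: [501.9, -275.6, 7.1]
tcp_rot: [0.836, 0.549, 0.0, 0.0]
force: [-0.6, 1.2, 3.6]
gripper_width: 39.4
```

Call:
{"fn": "step_arm", "kwargs": {"targets": [{"dx": 0,"dy": 0,"dz": 0,"ax": 0,"ay": 0,"az": 0},{"dx": 0,"dy": 0,"dz": 0,"ax": 0,"ay": 0,"az": 0},{"dx": 0,"dy": 0,"dz": 0,"ax": 0,"ay": 0,"az": 0},{"dx": 0,"dy": 0,"dz": 0,"ax": 0,"ay": 0,"az": 0},{"dx": 0,"dy": 0,"dz": 0,"ax": 0,"ay": 0,"az": 0}], "fingers": -0.38}}

```text
t: 13.3
tool_pos: [501.8, -275.7, 6.4]
tcp_rot: [0.836, 0.549, -0.0, -0.0]
force: [-0.6, 0.5, -0.4]
gripper_width: 59.6
```

Call:
{"fn": "step_arm", "kwargs": {"targets": [{"dx": 0,"dy": 0,"dz": 0.06,"ax": 0,"ay": 0,"az": 0},{"dx": 0,"dy": 0,"dz": 0.14,"ax": 0,"ay": 0,"az": 0},{"dx": 0.02,"dy": 0.08,"dz": 0.18,"ax": 0,"ay": 0,"az": -0.04},{"dx": 0.04,"dy": 0.16,"dz": 0.21,"ax": 0,"ay": 0,"az": -0.08},{"dx": 0.06,"dy": 0.25,"dz": 0.21,"ax": 0,"ay": 0,"az": -0.12},{"dx": 0.08,"dy": 0.34,"dz": 0.21,"ax": 0,"ay": 0,"az": -0.16},{"dx": 0.1,"dy": 0.43,"dz": 0.21,"ax": 0,"ay": 0,"az": -0.2},{"dx": 0.12,"dy": 0.52,"dz": 0.21,"ax": 0,"ay": 0,"az": -0.24}]}}

```text
t: 14.1
tool_pos: [561.9, -13.9, 111.7]
tcp_rot: [0.98, 0.201, 0.0, 0.0]
force: [1.6, -1.6, -0.0]
gripper_width: 60.0
```

Call:
{"fn": "step_arm", "kwargs": {"targets": [{"dx": 0.02,"dy": 0.09,"dz": 0,"ax": 0,"ay": 0,"az": -0.03},{"dx": 0.03,"dy": 0.18,"dz": 0,"ax": 0,"ay": 0,"az": -0.047},{"dx": 0.04,"dy": 0.27,"dz": 0,"ax": 0,"ay": 0,"az": -0.047},{"dx": 0.049,"dy": 0.36,"dz": 0,"ax": 0,"ay": 0,"az": -0.047},{"dx": 0.049,"dy": 0.43,"dz": 0,"ax": 0,"ay": 0,"az": -0.047},{"dx": 0.049,"dy": 0.449,"dz": -0.05,"ax": 0,"ay": 0,"az": -0.047},{"dx": 0.049,"dy": 0.449,"dz": -0.1,"ax": 0,"ay": 0,"az": -0.047},{"dx": 0.049,"dy": 0.449,"dz": -0.1,"ax": 0,"ay": 0,"az": -0.047}], "fingers": -0.7}}

```text
t: 14.9
tool_pos: [583.1, 209.0, 58.3]
tcp_rot: [0.991, 0.131, -0.004, 0.0]
force: [-0.1, -0.6, 0.0]
gripper_width: 74.1
```

Call:
{"fn": "step_arm", "kwargs": {"targets": [{"dx": 0,"dy": 0,"dz": -0.03,"ax": 0,"ay": 0,"az": 0},{"dx": 0,"dy": 0,"dz": -0.06,"ax": 0,"ay": 0,"az": 0},{"dx": 0,"dy": 0,"dz": -0.085,"ax": 0,"ay": 0,"az": 0},{"dx": 0,"dy": 0,"dz": -0.099,"ax": 0,"ay": 0,"az": 0},{"dx": 0,"dy": 0,"dz": -0.099,"ax": 0,"ay": 0,"az": 0},{"dx": 0,"dy": 0,"dz": -0.099,"ax": 0,"ay": 0,"az": 0},{"dx": 0,"dy": 0,"dz": -0.099,"ax": 0,"ay": 0,"az": 0}]}}

```text
t: 15.6
tool_pos: [586.8, 208.9, 12.6]
tcp_rot: [0.991, 0.13, 0.001, -0.0]
force: [-0.1, 0.1, 0.4]
gripper_width: 74.2
```

```bash
python3 - <<'E'
from h import *
shot('s2','side');st()
parts('s2',(420,640,-360,385),zmin=8)
E
```

```text
t 15.65 tcp [586.9 208.9  12.7] jaw deg -75.01 w 73.5 q [0.16 0.81 1.57 0.   0.76 1.47] tilt [0.001 0.   ]
[317. 164.] top 13.5 ctr [ 486.2 -197. ] size [ 42.2 290.8] long-axis deg 66.5
[317. 164.] all 13.5 ctr [ 485.7 -198. ] size [ 42.2 293. ] long-axis deg 66.5
```

Call:
{"fn": "step_arm", "kwargs": {"targets": [{"dx": 0,"dy": 0,"dz": 0,"ax": 0,"ay": 0,"az": 0},{"dx": 0,"dy": 0,"dz": 0,"ax": 0,"ay": 0,"az": 0},{"dx": 0,"dy": 0,"dz": 0,"ax": 0,"ay": 0,"az": 0},{"dx": 0,"dy": 0,"dz": 0,"ax": 0,"ay": 0,"az": 0},{"dx": 0,"dy": 0,"dz": 0,"ax": 0,"ay": 0,"az": 0},{"dx": 0,"dy": 0,"dz": 0,"ax": 0,"ay": 0,"az": 0},{"dx": 0,"dy": 0,"dz": 0,"ax": 0,"ay": 0,"az": 0}], "fingers": 1}}

```text
t: 16.35
tool_pos: [586.3, 208.8, 12.1]
tcp_rot: [0.991, 0.13, -0.0, -0.0]
force: [-0.1, 0.4, -0.2]
gripper_width: 35.8
```

Call:
{"fn": "step_arm", "kwargs": {"targets": [{"dx": 0,"dy": 0,"dz": 0.04,"ax": 0,"ay": 0,"az": 0},{"dx": 0,"dy": 0,"dz": 0.11,"ax": 0,"ay": 0,"az": 0},{"dx": 0,"dy": 0,"dz": 0.19,"ax": 0,"ay": 0,"az": 0},{"dx": 0,"dy": -0.07,"dz": 0.21,"ax": 0,"ay": 0,"az": 0.04},{"dx": -0.01,"dy": -0.16,"dz": 0.21,"ax": 0,"ay": 0,"az": 0.08},{"dx": -0.02,"dy": -0.25,"dz": 0.21,"ax": 0,"ay": 0,"az": 0.12},{"dx": -0.03,"dy": -0.34,"dz": 0.21,"ax": 0,"ay": 0,"az": 0.16},{"dx": -0.04,"dy": -0.43,"dz": 0.21,"ax": 0,"ay": 0,"az": 0.2}]}}

```text
t: 17.15
tool_pos: [565.8, -7.7, 117.1]
tcp_rot: [0.901, 0.433, 0.0, 0.0]
force: [0.9, 0.2, -0.5]
gripper_width: 36.1
```

Call:
{"fn": "step_arm", "kwargs": {"targets": [{"dx": -0.01,"dy": -0.09,"dz": 0,"ax": 0,"ay": 0,"az": 0.04},{"dx": -0.02,"dy": -0.18,"dz": 0,"ax": 0,"ay": 0,"az": 0.08},{"dx": -0.03,"dy": -0.26,"dz": 0,"ax": 0,"ay": 0,"az": 0.087},{"dx": -0.03,"dy": -0.309,"dz": -0.02,"ax": 0,"ay": 0,"az": 0.087},{"dx": -0.03,"dy": -0.309,"dz": -0.07,"ax": 0,"ay": 0,"az": 0.087},{"dx": -0.03,"dy": -0.309,"dz": -0.12,"ax": 0,"ay": 0,"az": 0.087},{"dx": -0.03,"dy": -0.309,"dz": -0.16,"ax": 0,"ay": 0,"az": 0.087},{"dx": -0.03,"dy": -0.309,"dz": -0.16,"ax": 0,"ay": 0,"az": 0.087}]}}

```text
t: 17.95
tool_pos: [549.0, -159.8, 34.4]
tcp_rot: [0.836, 0.549, -0.002, -0.003]
force: [-0.6, 1.3, 0.4]
gripper_width: 35.7
```

Call:
{"fn": "step_arm", "kwargs": {"targets": [{"dx": 0,"dy": 0,"dz": -0.02,"ax": 0,"ay": 0,"az": 0},{"dx": 0,"dy": 0,"dz": -0.038,"ax": 0,"ay": 0,"az": 0},{"dx": 0,"dy": 0,"dz": -0.047,"ax": 0,"ay": 0,"az": 0},{"dx": 0,"dy": 0,"dz": -0.051,"ax": 0,"ay": 0,"az": 0},{"dx": 0,"dy": 0,"dz": -0.053,"ax": 0,"ay": 0,"az": 0},{"dx": 0,"dy": 0,"dz": -0.053,"ax": 0,"ay": 0,"az": 0}]}}

```text
t: 18.55
tool_pos: [551.5, -160.7, 11.0]
tcp_rot: [0.836, 0.549, 0.0, 0.0]
force: [-0.8, 1.3, 0.3]
gripper_width: 35.9
```

Call:
{"fn": "step_arm", "kwargs": {"targets": [{"dx": 0,"dy": 0,"dz": 0,"ax": 0,"ay": 0,"az": 0},{"dx": 0,"dy": 0,"dz": 0,"ax": 0,"ay": 0,"az": 0},{"dx": 0,"dy": 0,"dz": 0,"ax": 0,"ay": 0,"az": 0},{"dx": 0,"dy": 0,"dz": 0,"ax": 0,"ay": 0,"az": 0},{"dx": 0,"dy": 0,"dz": 0,"ax": 0,"ay": 0,"az": 0}], "fingers": -0.38}}

```text
t: 19.05
tool_pos: [551.3, -160.7, 10.6]
tcp_rot: [0.836, 0.549, 0.0, 0.0]
force: [0.1, 0.5, 0.3]
gripper_width: 59.0
```

Call:
{"fn": "step_arm", "kwargs": {"targets": [{"dx": 0,"dy": 0,"dz": 0.06,"ax": 0,"ay": 0,"az": 0},{"dx": 0,"dy": 0,"dz": 0.14,"ax": 0,"ay": 0,"az": 0},{"dx": -0.01,"dy": 0.07,"dz": 0.19,"ax": 0,"ay": 0,"az": -0.04},{"dx": -0.03,"dy": 0.16,"dz": 0.21,"ax": 0,"ay": 0,"az": -0.08},{"dx": -0.05,"dy": 0.25,"dz": 0.21,"ax": 0,"ay": 0,"az": -0.12},{"dx": -0.07,"dy": 0.34,"dz": 0.21,"ax": 0,"ay": 0,"az": -0.16},{"dx": -0.09,"dy": 0.43,"dz": 0.21,"ax": 0,"ay": 0,"az": -0.2},{"dx": -0.11,"dy": 0.52,"dz": 0.21,"ax": 0,"ay": 0,"az": -0.24}]}}

```text
t: 19.85
tool_pos: [495.7, 100.9, 115.7]
tcp_rot: [0.98, 0.2, 0.0, 0.0]
force: [1.1, 0.2, -0.8]
gripper_width: 60.0
```

Call:
{"fn": "step_arm", "kwargs": {"targets": [{"dx": -0.02,"dy": 0.09,"dz": 0,"ax": 0,"ay": 0,"az": -0.04},{"dx": -0.03,"dy": 0.18,"dz": 0,"ax": 0,"ay": 0,"az": -0.08},{"dx": -0.036,"dy": 0.27,"dz": 0,"ax": 0,"ay": 0,"az": -0.12},{"dx": -0.036,"dy": 0.36,"dz": 0,"ax": 0,"ay": 0,"az": -0.162},{"dx": -0.036,"dy": 0.44,"dz": 0,"ax": 0,"ay": 0,"az": -0.162},{"dx": -0.036,"dy": 0.467,"dz": -0.05,"ax": 0,"ay": 0,"az": -0.162},{"dx": -0.036,"dy": 0.467,"dz": -0.1,"ax": 0,"ay": 0,"az": -0.162},{"dx": -0.036,"dy": 0.467,"dz": -0.1,"ax": 0,"ay": 0,"az": -0.162}]}}

```text
t: 20.65
tool_pos: [475.4, 332.4, 62.6]
tcp_rot: [0.999, -0.049, -0.003, 0.002]
force: [-0.3, -1.4, -0.5]
gripper_width: 60.3
```

Call:
{"fn": "step_arm", "kwargs": {"targets": [{"dx": 0,"dy": 0,"dz": -0.04,"ax": 0,"ay": 0,"az": 0},{"dx": 0,"dy": 0,"dz": -0.08,"ax": 0,"ay": 0,"az": 0},{"dx": 0,"dy": 0,"dz": -0.105,"ax": 0,"ay": 0,"az": 0},{"dx": 0,"dy": 0,"dz": -0.118,"ax": 0,"ay": 0,"az": 0},{"dx": 0,"dy": 0,"dz": -0.118,"ax": 0,"ay": 0,"az": 0},{"dx": 0,"dy": 0,"dz": -0.118,"ax": 0,"ay": 0,"az": 0},{"dx": 0,"dy": 0,"dz": -0.118,"ax": 0,"ay": 0,"az": 0}]}}

```text
t: 21.35
tool_pos: [478.9, 333.1, 7.5]
tcp_rot: [0.999, -0.05, 0.001, -0.0]
force: [-0.6, 0.4, -0.7]
gripper_width: 59.7
```

```bash
python3 - <<'E'
from h import *
shot('s3','side');st()
parts('s3',(420,640,-360,385),zmin=8)
E
```

```text
t 21.4 tcp [478.8 333.1   7.4] jaw deg -95.71 w 60.0 q [ 0.42  0.79  1.68 -0.    0.67  2.09] tilt [0.001 0.001]
[288. 168.] top 14.5 ctr [ 585.8 -201.9] size [120.5 299.4] long-axis deg 94.0
[288. 168.] all 14.5 ctr [ 585.8 -202. ] size [120.6 299.4] long-axis deg 94.0
[304. 154.] top 20.9 ctr [ 527.9 -213.8] size [ 37.5 170. ] long-axis deg 66.6
[304. 154.] all 20.9 ctr [ 529.3 -213.6] size [ 41.  171.6] long-axis deg 67.5
[282. 218.] top 43.5 ctr [583.3 109.2] size [29.8 34.5] long-axis deg 92.9
[282. 218.] all 43.5 ctr [582.2 110. ] size [33.4 33.8] long-axis deg 75.5
```

View pics/s3.png

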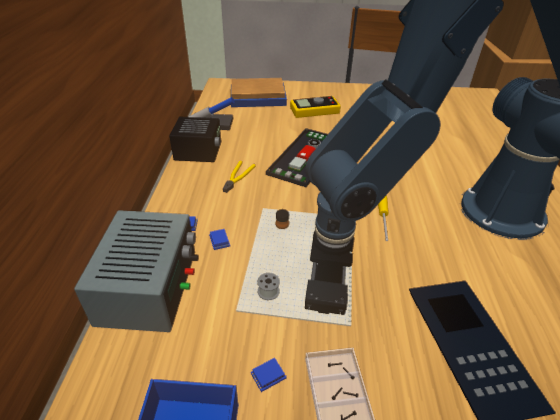

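The view shows the gripper over the radio spot at (327,295), and the row lying in the shell around (304,154). The jar (282,218) and spool (268,286) are untouched.

Call:
{"fn": "step_arm", "kwargs": {"targets": [{"dx": 0,"dy": 0,"dz": 0,"ax": 0,"ay": 0,"az": 0},{"dx": 0,"dy": 0,"dz": 0,"ax": 0,"ay": 0,"az": 0},{"dx": 0,"dy": 0,"dz": 0,"ax": 0,"ay": 0,"az": 0},{"dx": 0,"dy": 0,"dz": 0,"ax": 0,"ay": 0,"az": 0},{"dx": 0,"dy": 0,"dz": 0,"ax": 0,"ay": 0,"az": 0},{"dx": 0,"dy": 0,"dz": 0,"ax": 0,"ay": 0,"az": 0},{"dx": 0,"dy": 0,"dz": 0,"ax": 0,"ay": 0,"az": 0}], "fingers": 1}}

```text
t: 22.1
tool_pos: [478.3, 332.8, 6.5]
tcp_rot: [0.999, -0.05, -0.0, 0.0]
force: [-0.4, -0.1, -0.1]
gripper_width: 25.5
```

Call:
{"fn": "step_arm", "kwargs": {"targets": [{"dx": 0,"dy": 0,"dz": 0.04,"ax": 0,"ay": 0,"az": 0},{"dx": 0,"dy": 0,"dz": 0.11,"ax": 0,"ay": 0,"az": 0},{"dx": 0,"dy": -0.04,"dz": 0.18,"ax": 0,"ay": 0,"az": 0.02},{"dx": 0,"dy": -0.12,"dz": 0.22,"ax": 0,"ay": 0,"az": 0.06},{"dx": 0.01,"dy": -0.21,"dz": 0.22,"ax": 0,"ay": 0,"az": 0.1},{"dx": 0.03,"dy": -0.3,"dz": 0.22,"ax": 0,"ay": 0,"az": 0.14},{"dx": 0.05,"dy": -0.39,"dz": 0.22,"ax": 0,"ay": 0,"az": 0.18},{"dx": 0.07,"dy": -0.48,"dz": 0.22,"ax": 0,"ay": 0,"az": 0.22}]}}

```text
t: 22.9
tool_pos: [513.3, 91.2, 116.7]
tcp_rot: [0.956, 0.294, 0.0, 0.0]
force: [0.0, 1.1, -0.3]
gripper_width: 25.5
```

Call:
{"fn": "step_arm", "kwargs": {"targets": [{"dx": 0.02,"dy": -0.09,"dz": 0,"ax": 0,"ay": 0,"az": 0.04},{"dx": 0.04,"dy": -0.18,"dz": 0,"ax": 0,"ay": 0,"az": 0.08},{"dx": 0.06,"dy": -0.27,"dz": 0,"ax": 0,"ay": 0,"az": 0.12},{"dx": 0.07,"dy": -0.36,"dz": 0,"ax": 0,"ay": 0,"az": 0.16},{"dx": 0.076,"dy": -0.44,"dz": 0,"ax": 0,"ay": 0,"az": 0.182},{"dx": 0.076,"dy": -0.507,"dz": 0,"ax": 0,"ay": 0,"az": 0.182},{"dx": 0.076,"dy": -0.507,"dz": -0.04,"ax": 0,"ay": 0,"az": 0.182},{"dx": 0.076,"dy": -0.507,"dz": -0.08,"ax": 0,"ay": 0,"az": 0.182}]}}

```text
t: 23.7
tool_pos: [551.8, -162.7, 76.6]
tcp_rot: [0.836, 0.548, 0.001, 0.001]
force: [-0.3, -0.1, -0.9]
gripper_width: 26.0
```

```bash
python3 - <<'E'
from h import *
shot('c4','scene');shot('s4','side');st()
def crop(n,x0,y0,x1,y1):
    return cv2.resize(cv2.imread(f'pics/{n}.png')[y0:y1,x0:x1],(400,300),interpolation=cv2.INTER_CUBIC)
cv2.imwrite('pics/c4s4.png',np.hstack([crop('c4',40,180,240,330),crop('s4',230,100,390,220)]))
E
```

```text
t 23.8 tcp [ 549.1 -160.2   74.2] jaw deg -23.41 w 25.3 q [-0.48  0.67  1.68 -0.    0.8  -0.07] tilt [-0.005  0.003]
```

View pics/c4s4.png

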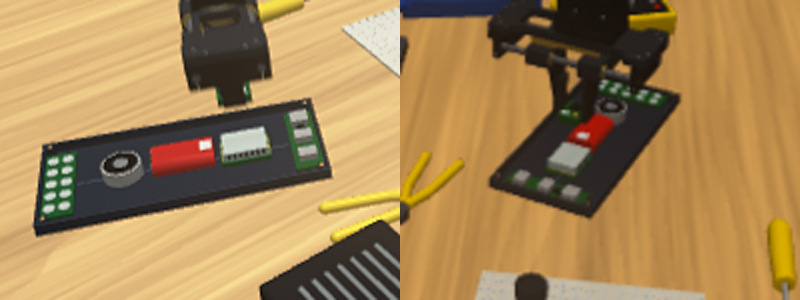

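Left crop (scene): speaker (122,165), battery (183,155) and processor (245,145) lie in a row along the middle line, with the radio held level at (233,95). Next I check the processor's centre, then lower the radio.

```bash
python3 - <<'E'
from h import *
for n in('c4','s4'):
    px,W=cloud(n)
    m=(W[...,2]>17)&(W[...,2]<27)&(abs(W[...,0]-551)<45)&(abs(W[...,1]+161)<40)&(px.min(2)>90)
    Q=W[m];r=cv2.minAreaRect(Q[:,:2].astype(np.float32));print(n,m.sum(),r,np.median(Q[:,2]))
    m=(W[...,2]>17)&(W[...,2]<27)&(abs(W[...,0]-527)<45)&(abs(W[...,1]+218)<45)&(px[...,2].astype(int)-px[...,1]>70)
    Q=W[m];print(' bat',cv2.minAreaRect(Q[:,:2].astype(np.float32)))
E
```

```text
c4 237 ((548.2512817382812, -170.63229370117188), (69.11956024169922, 38.73519515991211), 66.23689270019531) 18.508167653246574
 bat ((529.5426025390625, -219.28402709960938), (63.20725631713867, 38.95185089111328), 67.87036895751953)
s4 83 ((547.2041015625, -168.93527221679688), (70.88832092285156, 34.3311882019043), 67.22586822509766) 18.257730906834922
 bat ((526.6386108398438, -218.04269409179688), (67.92308044433594, 38.10956954956055), 68.46765899658203)
```

Call:
{"fn": "step_arm", "kwargs": {"targets": [{"dx": 0,"dy": 0,"dz": -0.04,"ax": 0,"ay": 0,"az": 0},{"dx": 0,"dy": 0,"dz": -0.07,"ax": 0,"ay": 0,"az": 0},{"dx": 0,"dy": 0,"dz": -0.09,"ax": 0,"ay": 0,"az": 0},{"dx": 0,"dy": 0,"dz": -0.1,"ax": 0,"ay": 0,"az": 0},{"dx": 0,"dy": 0,"dz": -0.106,"ax": 0,"ay": 0,"az": 0},{"dx": 0,"dy": 0,"dz": -0.106,"ax": 0,"ay": 0,"az": 0},{"dx": 0,"dy": 0,"dz": -0.106,"ax": 0,"ay": 0,"az": 0}]}}

```text
t: 24.5
tool_pos: [551.7, -160.8, 24.1]
tcp_rot: [0.836, 0.549, 0.0, 0.0]
force: [-1.0, -0.1, -0.4]
gripper_width: 25.7
```

Call:
{"fn": "step_arm", "kwargs": {"targets": [{"dx": 0,"dy": 0,"dz": -0.002,"ax": 0,"ay": 0,"az": 0},{"dx": 0,"dy": 0,"dz": -0.004,"ax": 0,"ay": 0,"az": 0},{"dx": 0,"dy": 0,"dz": -0.0045,"ax": 0,"ay": 0,"az": 0},{"dx": 0,"dy": 0,"dz": -0.0045,"ax": 0,"ay": 0,"az": 0}]}}

```text
t: 24.9
tool_pos: [551.3, -160.7, 21.5]
tcp_rot: [0.836, 0.549, 0.0, 0.0]
force: [0.1, 0.0, 2.0]
gripper_width: 25.7
```

Call:
{"fn": "step_arm", "kwargs": {"targets": [{"dx": 0,"dy": 0,"dz": 0,"ax": 0,"ay": 0,"az": 0},{"dx": 0,"dy": 0,"dz": 0,"ax": 0,"ay": 0,"az": 0},{"dx": 0,"dy": 0,"dz": 0,"ax": 0,"ay": 0,"az": 0},{"dx": 0,"dy": 0,"dz": 0,"ax": 0,"ay": 0,"az": 0},{"dx": 0,"dy": 0,"dz": 0,"ax": 0,"ay": 0,"az": 0}], "fingers": -0.1}}

```text
t: 25.4
tool_pos: [551.2, -160.6, 21.3]
tcp_rot: [0.836, 0.549, -0.0, -0.0]
force: [0.4, -0.4, 0.6]
gripper_width: 46.7
```

Call:
{"fn": "step_arm", "kwargs": {"targets": [{"dx": 0,"dy": 0,"dz": 0.04,"ax": 0,"ay": 0,"az": 0},{"dx": 0,"dy": 0,"dz": 0.1,"ax": 0,"ay": 0,"az": 0},{"dx": 0,"dy": 0,"dz": 0.19,"ax": 0,"ay": 0,"az": 0},{"dx": -0.02,"dy": -0.08,"dz": 0.26,"ax": 0,"ay": 0,"az": 0},{"dx": -0.06,"dy": -0.15,"dz": 0.32,"ax": 0,"ay": 0,"az": 0},{"dx": -0.1,"dy": -0.23,"dz": 0.37,"ax": 0,"ay": 0,"az": 0},{"dx": -0.14,"dy": -0.31,"dz": 0.42,"ax": 0,"ay": 0,"az": 0},{"dx": -0.16,"dy": -0.37,"dz": 0.47,"ax": 0,"ay": 0,"az": 0}]}}

```text
t: 26.2
tool_pos: [469.4, -346.7, 257.0]
tcp_rot: [0.836, 0.549, -0.0, -0.001]
force: [0.7, -0.2, 0.4]
gripper_width: 48.1
```

Call:
{"fn": "step_arm", "kwargs": {"targets": [{"dx": 0,"dy": 0,"dz": 0.08,"ax": 0,"ay": 0,"az": 0},{"dx": 0,"dy": 0,"dz": 0.12,"ax": 0,"ay": 0,"az": 0},{"dx": 0,"dy": 0,"dz": 0.12,"ax": 0,"ay": 0,"az": 0},{"dx": 0,"dy": 0,"dz": 0.12,"ax": 0,"ay": 0,"az": 0},{"dx": 0,"dy": 0,"dz": 0.12,"ax": 0,"ay": 0,"az": 0}]}}

```text
t: 26.7
tool_pos: [470.6, -344.5, 314.5]
tcp_rot: [0.835, 0.55, -0.0, -0.002]
force: [0.7, 0.8, 0.2]
gripper_width: 47.9
```

```bash
python3 - <<'E'
from h import *
px,W=shot('w5','wrist');st()
C0=np.array([526.8,-217.9]);a=np.radians(66.7);u=np.array([np.cos(a),np.sin(a)]);v=np.array([-u[1],u[0]])
S=(W[...,:2]-C0)@u;T=(W[...,:2]-C0)@v;z=W[...,2]
for n,lo,hi,zl,zh in(('speaker',-95,-36,12,30),('bat',-36,36,12,30),('proc',36,92,15,24),('radio',36,92,26,40),('frame',-160,160,11,16)):
    m=(S>lo)&(S<hi)&(abs(T)<(75 if n=='frame' else 50))&(z>zl)&(z<zh);m[248:]=0
    if m.sum()<20: print(n,'none');continue
    r=cv2.minAreaRect(np.c_[S[m],T[m]].astype(np.float32));print(n,m.sum(),np.round(r[0],1),np.round(r[1],1),round(r[2],1),'z',np.median(z[m]).round(1))
E
```

```text
t 26.75 tcp [ 470.6 -344.6  314.4] jaw deg -23.32 w 47.9 q [-0.82  0.38  1.42 -0.    1.34 -0.42] tilt [-0.003  0.003]
speaker 672 [-63.4   1.4] [38.4 38.6] 0.1 z 19.4
bat 1557 [-2.1  0.3] [39.7 63.5] 89.3 z 22.4
proc 481 [61.8  0.7] [34.9 46. ] 89.9 z 19.2
radio 649 [61.4  1.3] [25.1 34. ] 89.7 z 29.3
frame 1522 [-28.7   0.2] [132.2 230.7] 90.0 z 13.7
```

View pics/w5.png

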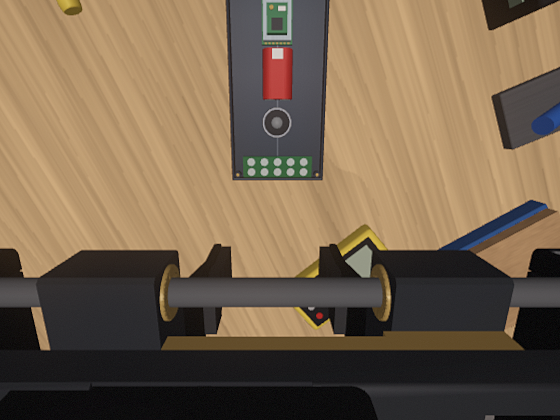

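The wrist view shows speaker (277,122), battery (277,73) and processor with the radio on top (277,22), all on the middle line and within a few millimetres of target.

```bash
python3 - <<'E'
from h import *
shot('s6','side');parts('s6',(560,640,70,385),zmin=25)
bot.job_done();st()
E
```

```text
[282. 215.] top 44.2 ctr [583.2 110.5] size [29.7 35.9] long-axis deg 92.6
[282. 215.] all 44.2 ctr [583.1 110.6] size [29.9 36.1] long-axis deg 95.1
the job is handed in; nothing more can be done
the job is handed in; nothing more can be done
```

I laid the battery, speaker and processor along the shell's middle line, set the radio on top of the processor, and handed the job in at about 27 s.

**Last check:** a final wrist-camera measurement, in the shell's frame, put every part within tolerance:

| Part | Along shell (mm) | Off middle line (mm) | Turn from shell axis | Allowed along shell |
|---|---|---|---|---|
| Battery | −2 | 0.3 | under 1° | ±12 |
| Speaker | −63 (about 62 from keypad board) | 1.4 | round | 41–67 from keypad board |
| Processor | +62 (about 63 from port board) | 0.7 | under 1° | 41–67 from port board |
| Radio | +61 (about 1 from processor's centre) | 1.3 | under 1° | within 10 of processor's centre |

- **Resting height:** the measured top heights fit the row parts lying flat on the shell floor and the radio lying flat on the processor. The gripper was clear of everything.
- **Jar and spool:** the final script found the jar within camera error of its starting place. It did not measure the spool because my row limit cut it out of the image. I last saw the spool in place at 21 s, and every move after that kept well away from it.
- **Disagreements:** just before I lowered the radio, the fixed cameras put the processor about 10 mm off. That measurement had also taken in the battery's white label; the final wrist measurement did not show the offset. My first two move calls were refused, and nothing had moved.

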